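# Tip the hose couplings out of the divided organiser

### The arm

A 7-joint arm with a two-finger parallel gripper is mounted at the origin on a cart in front of the work surface, level with it; the furniture and walls round the work are solid. World frame = base frame: x ahead of the robot, y to its left, z up, the work surface at z = 0. Lengths are in m, angles in rad, forces in N, time in s.
With the tool pointing down it reaches from about 0.35 to 0.9 m from the base axis. Payload 7.2 kg.
Tool frame: the origin (TCP) lies on the centre line of the jaws, within the pads' length; the fingertips stand 8 mm ahead of it and the grasp point (between the pads) lies 11 mm behind it; z points along the fingers, y is the direction in which the jaws open and shut (so a half turn about z gives the same grasp; the last joint's range is limited). The gripper opens to 88 mm and grips with 3 to 60 N. Pads are 20 mm wide; open, the fingers measure 115 mm over their backs; the gripper's body (75 mm by 178 mm) begins 61 mm behind the grasp point.
Start: joints at [1.093, 0.411, -0.013, 1.596, 0.006, 1.134, -0.082], TCP at [0.249, -0.573, 0.231] pointing down, gripper open.
Joint ranges: [-2.95, 2.95], [-0.29, 1.99], [-1.47, 1.44], [0.14, 2.54], [-1.03, 4.17], [0.13, 1.85], [-2.86, 2.86]. Speed limits (rad/s): [2.39, 2.39, 3.01, 3.01, 3.14, 3.14, 3.14].

### API

Orientations are given as a unit quaternion [w, x, y, z].
In Python, from plant import env, imaging, order gives the robot as it stands. The module is installed in compiled form; this text tells all that it offers.
- The arm moves only by the tool drive_tool, never from a script. Its argument "increments" is text: rows parted by semicolons, each of 7 numbers parted by spaces: the opening, from -1 (shut) to 1 (fully open), so that 0 is half open, then the shift along the tool's x, y, z each as a share of 0.15 m, from -1 to 1, then the turn, a rotation vector about the tool's x, y, z each as a share of pi/4 rad, from -1 to 1. In form: hand tx ty tz wx wy wz; .... A call has 1 to 10 rows; each row is the pose to reach, as a shift and turn from the pose commanded when the call began, along the tool's axes at that moment; what a row does not reach only later rows make up. A row lasts 1/10 s, in which the tool goes at most 50 mm and 8.59 degrees, less where a joint would pass 70% of its speed; a pose out of reach is approached as far as the arm can. A call with a number of a shift or a turn outside -1 to 1 is refused whole. A call with a gripper value outside its range is refused whole. The fingers move at their own pace and stop on an object; the grip force is fixed at half the most. Time passes only in rows, so rows that repeat a pose let the fingers close. It gives the time, the measured TCP pose, the force and the opening at its end, in the units of the state.
- env.state(): the state, without advancing time (a new reading comes with each control period).
- imaging.grab_frame(name): name is "scene" or "top"; returns a dict with "image" (480x640x3 uint8, red, green, blue), "K" (3x3 intrinsics, pixels), "k1" (the pictures are not rectified: a ray, as slopes to the right and down, at radius r is drawn at 1 + k1 r^2 times it, then the intrinsics apply), "view" (4x4, takes a point from world to camera coordinates). Camera axes: x right, y down, z forward; pixel columns grow to the right and rows downward; lengths in m; the calibration is good to about 2 mm. A picture is of the moment at which its call begins. There is no depth.
- order.finish_job(): hands the job in, once; it reports no verdict.
The state is a dict: "time_s": time; "joint_positions": joint angles; "dq": joint speeds; "tau": joint torques, N m; "tool_pos": TCP position; "ee_rot": TCP orientation; "ft_force": force on the tool from outside, world axes, zero at the start; "ft_torque": the same for the moment, N m; "width": opening from 0.0 (shut) to 1.0 (fully open).
Only numpy, scipy, OpenCV 4.12 (cv2) and the standard library are available. Lean on these libraries where they do the work, as an engineer would, in place of code of your own. Each camera call takes 0.05 s, during which the arm holds its last target.

### The job

The two hose couplings are wanted for crimping: lift the divided fittings organiser, tip it toward the open corner of the couplings' compartment and let both couplings slide into the black bin, with every other fitting staying in its own compartment. Then put the organiser back, level and fully seated, in its base plate. Leave the tools and other things around it, and the bin, where they are.

Things in the scene. Friction and masses are not known exactly. Their poses are not given: they have to be found in the camera images.
- organiser: Grey octagonal tray, 240 mm square with its four corners cut off, 46 mm high walls, floor 4 mm thick, a cross of 50 mm high walls making four compartments, each with an open pour spout at its cut corner. Origin: centre of underside, z up. x points to the couplings' spout, -x to the nipples', +y elbows', -y tee's; walls run at 45 degrees to x. 0.26 to 0.42 kg, fittings 0.45 kg.
- grip (a point): Middle of the organiser's handle, on its axis, 90 mm above the underside; axes as the organiser's. The handle is an upright square rubber post on the cross of walls, 30 x 30 mm, faces square to x and y, from z = 54 to 112 mm (its top); it can be held here across x or across y.
- spout (a point): Lip of the couplings' spout: on the floor of the organiser, 146 mm from its centre along +x, 4 mm above the underside. All spouts are alike, 70 mm wide, flush with the floor. Fittings begin to slide at about 12 to 20 degrees of tilt and slide freely at 40 to 45 degrees.
- base: Dark steel plate, 6 mm thick, screwed to the bench; the organiser sits in it between four guide tabs, 56 mm wide, 37 mm high, at the middles of its sides, 4.5 mm clear of the organiser's walls and flared outward at the top (about 8 mm more room). Origin: centre of its underside. As found its axes are those of the organiser, which fits in any quarter turn.
- seat (a point): Centre of the top of the base plate, 6 mm above the bench: where the organiser's origin rests.
- bin: Open black plastic bin, empty, 225 (its x) x 180 (its y) x 72 mm high outside, walls 4 mm, standing loose on the bench, 0.9 kg. Origin: centre of its underside, z up.
- coupling_1: Hose coupling in zinc steel, 66 mm long, 30 mm thick: a round tube with shallow grooves (crimp ferrule, 43 mm) and a hexagon nut at one end. Origin at its middle, x along it toward the tube end. Both couplings start in one compartment of the organiser. 0.07 kg.
- coupling_2: The second hose coupling, the same.
- nipple_1: Double-ended threaded nipple, 66 mm long, hexagon 30 mm across flats in the middle. Origin at its middle, x along it. In the compartment opposite the couplings.
- nipple_2: The second nipple, the same.
- elbow_1: Right-angled elbow fitting, 27 mm thick, arms 44 mm long from its corner block. Origin in the corner block, arms along +x and +y. In the organiser's +y compartment.
- elbow_2: The second elbow, the same.
- tee: Tee fitting, 27 mm thick, 88 mm long with a branch 44 mm long. Origin where the arms meet, arms along +x, -x and +y. In the organiser's -y compartment.
- cell_nipples (a point): Middle of the nipples' compartment, 78 mm from the organiser's centre along -x, 20 mm above the underside.
- cell_elbows (a point): Middle of the elbows' compartment, 78 mm from the centre along +y, 20 mm above the underside.
- cell_tee (a point): Middle of the tee's compartment, 78 mm from the centre along -y, 20 mm above the underside.
- marker: Black marker pen lying on the left, 132 mm long; to be left alone.
- lube_can: Green spray can with a red cap standing behind, between organiser and bin, 52 mm across, 173 mm tall; origin at its foot; to be left alone. The white can beside it is 198 mm tall, the fixed black case at the back 189 mm; lift the organiser above them or carry it in front of them.
Things that resemble listed ones, but are neither listed nor needed, are in the scene too. Leave any blue or turquoise look-alike of the nipple_1 alone.

How it is judged:
By the outcome, as a careful person would: the job done as asked, in the order asked, and still so for the second after the job is handed in, with the robot touching nothing.
It also fails if it takes over 54 s, if anything falls off the work surface, if the arm or the gripper's body presses on something with over 40 N, if the wrist force passes 120 N, or if a joint passes its speed limit or range.

## Working session

There is one attempt and no reset: what is moved stays moved. The work goes in short steps, Python scripts to look and compute and a tool call to move; the robot and the scene stay as the last step left them, time stands still between calls to the robot, and variables do not carry over. Pictures are saved under pics/ and viewed, and the job is handed in when it is done.

Besides the shell and the picture viewer there is one more tool, called after "Call:" by a JSON object that holds its "method" and its "body". drive_tool: Moves the arm, as the interface text tells. Its arguments: {"type":"object","properties":{"increments":{"type":"string"}},"required":["increments"]}

```bash
mkdir -p pics
python3 - <<'E'
from plant import env, imaging, order
import cv2,numpy as np
np.set_printoptions(precision=4,suppress=True)
print(env.state())
for n in("scene","top"):
    f=imaging.grab_frame(n); cv2.imwrite(f"pics/{n}0.png",f["image"][:,:,::-1]); print(n,f["K"],f["k1"],f["view"])
E
```

```text
{'time_s': 0.0, 'joint_positions': array([ 1.0928,  0.4119, -0.0127,  1.597 ,  0.0056,  1.1343, -0.0822]), 'dq': array([ 0.0013, -0.0014,  0.0015, -0.0001,  0.0004,  0.0014, -0.0019]), 'tau': array([  0.0006, -58.7944,   0.6419, -29.1072,  -0.054 ,   0.0183,
         0.0001]), 'tool_pos': array([ 0.2488, -0.5728,  0.2298]), 'ee_rot': array([-0.0008,  0.9791,  0.2035, -0.0002]), 'ft_force': array([-0.2264, -0.4651, -0.9692]), 'ft_torque': array([0.0217, 0.0233, 0.0287]), 'width': 0.9997507164914176}
scene [[466.2608   0.     315.6937]
 [  0.     466.2608 238.6591]
 [  0.       0.       1.    ]] -0.11878014455621876 [[-0.8054 -0.5925 -0.0154  0.5063]
 [-0.4269  0.5979 -0.6785  0.2511]
 [ 0.4112 -0.5399 -0.7345  1.1495]
 [ 0.      0.      0.      1.    ]]
top [[445.1116   0.     318.0365]
 [  0.     445.1116 238.244 ]
 [  0.       0.       1.    ]] -0.024421685013425603 [[-0.0185 -0.9998 -0.0095  0.0874]
 [-0.9867  0.0198 -0.1614  0.568 ]
 [ 0.1616  0.0064 -0.9868  1.0108]
 [ 0.      0.      0.      1.    ]]
```

View pics/scene0.png

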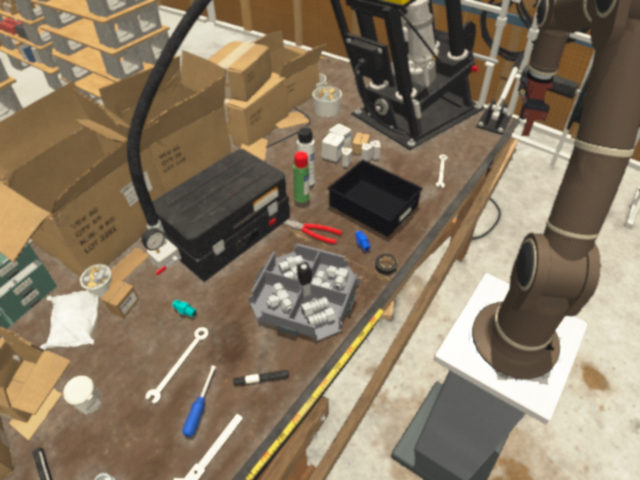

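View pics/top0.png

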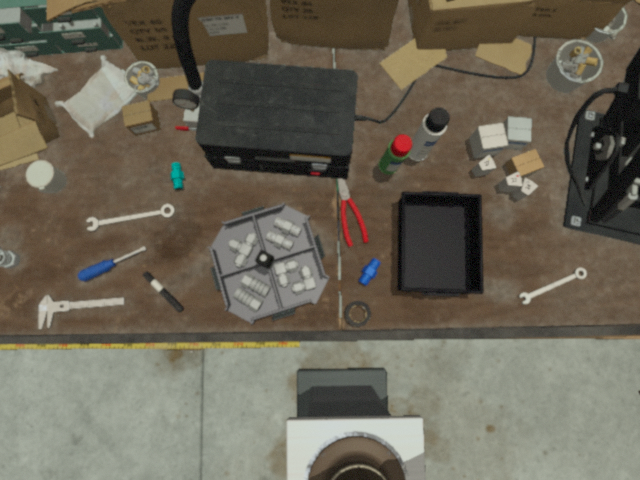

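```bash
cat > h.py <<'E'
import numpy as np,cv2
from scipy.spatial.transform import Rotation as R
from scipy.optimize import least_squares
np.set_printoptions(precision=4,suppress=True)
def proj(f,P):
    P=np.atleast_2d(P); V=f["view"]; c=P@V[:3,:3].T+V[:3,3]
    s=c[:,:2]/c[:,2:]; r2=(s**2).sum(1,keepdims=True); s=s*(1+f["k1"]*r2)
    return s@f["K"][:2,:2].T+f["K"][:2,2]
def unproj(f,uv,z):
    uv=np.atleast_2d(uv).astype(float); d=(uv-f["K"][:2,2])/np.diag(f["K"])[:2]; s=d.copy()
    for _ in range(20): s=d/(1+f["k1"]*(s**2).sum(1,keepdims=True))
    V=f["view"]; o=-V[:3,:3].T@V[:3,3]; r=np.c_[s,np.ones(len(s))]@V[:3,:3]
    return o+r*((z-o[2])/r[:,2:])
def grab(n):
    from plant import imaging
    return imaging.grab_frame(n)
def crop(f,box,k,name,pts=None):
    x0,y0,x1,y1=box; im=f["image"][:,:,::-1][y0:y1,x0:x1]
    im=cv2.resize(im,None,fx=k,fy=k,interpolation=cv2.INTER_CUBIC)
    if pts is not None:
        for l in pts:
            p=((proj(f,l)-[x0,y0]+.5)*k-.5)
            cv2.polylines(im,[np.round(p).astype(int).reshape(-1,1,2)],False,(0,0,255),1)
    cv2.imwrite(name,im)
E
python3 - <<'E'
from h import *
import pickle
F={n:grab(n) for n in("top","scene")}; pickle.dump(F,open("f0.pkl","wb"))
crop(F["top"],(200,190,340,330),4,"pics/t1.png")
crop(F["scene"],(240,230,370,350),5,"pics/s1.png")
E
```

```text
(no output)
```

View pics/t1.png

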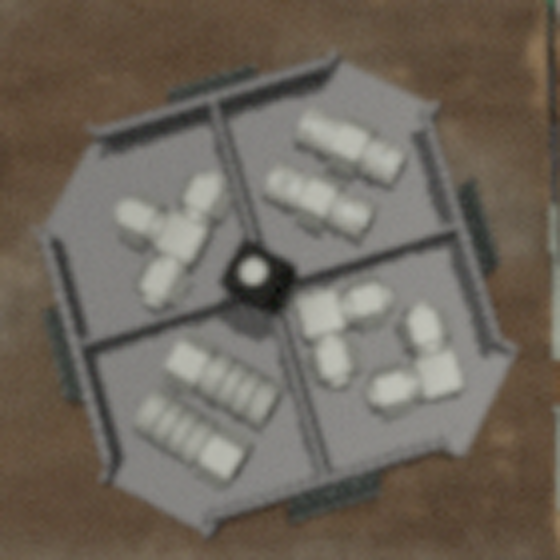

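View pics/s1.png

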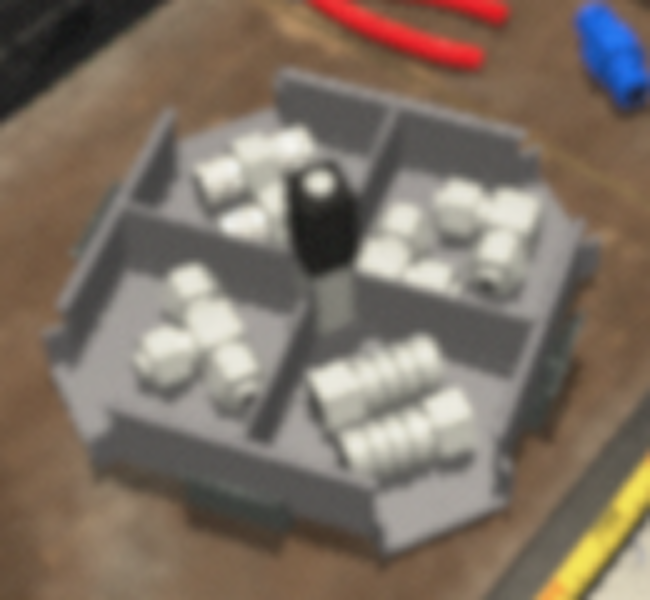

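Run:
```python
from h import *
import pickle
F=pickle.load(open("f0.pkl","rb")); f=F["top"]
def up(p): return (np.array(p)+.5)/4-.5+[200,190]
J=unproj(f,up([[212,105],[455,235],[325,470],[90,345]]),0.054)[:,:2]
print(J,J.mean(0),np.linalg.norm(J-J.mean(0),axis=1))
L=unproj(f,up([[110,485],[208,532],[458,455],[512,350],[437,107],[338,60],[97,132],[40,233]]),0.010)[:,:2]
M=(L[0::2]+L[1::2])/2; print(M,M.mean(0),np.linalg.norm(M-M.mean(0),axis=1),np.linalg.norm(L[0::2]-L[1::2],axis=1))
x=M[0]-M[2]; y=M[1]-M[3]; print(np.degrees(np.arctan2(x[1],x[0])),np.degrees(np.arctan2(-y[0]*-1*-1,y[1])), np.degrees(np.arctan2(y[1],y[0])))
w=J[0]-J[2]; print(np.degrees(np.arctan2(w[1],w[0]))); w=J[1]-J[3]; print(np.degrees(np.arctan2(w[1],w[0])))
print(unproj(f,up([254,270]),0.118))
g=F["scene"]
print(unproj(g,(np.array([320,183])+.5)/5-.5+[240,230],0.118))
crop(f,(370,120,500,310),3,"pics/t2.png"); crop(g,(250,110,450,250),4,"pics/s2.png")
crop(g,(280,130,440,250),5,"pics/s2.png")
```

```text
[[0.6255 0.2312]
 [0.5445 0.0878]
 [0.4093 0.1649]
 [0.4839 0.3019]] [0.5158 0.1965] [0.1151 0.1124 0.111  0.1101]
[[0.3887 0.2688]
 [0.4484 0.0721]
 [0.6466 0.129 ]
 [0.5882 0.3266]] [0.518  0.1991] [0.1469 0.1448 0.1465 0.1456] [0.0658 0.071  0.0687 0.0713]
151.5273336447827 151.22128985167916 -118.77871014832084
17.044416128455634
-74.19442427809598
[[0.5182 0.1976 0.118 ]]
[[0.5177 0.199  0.118 ]]
```

View pics/t2.png

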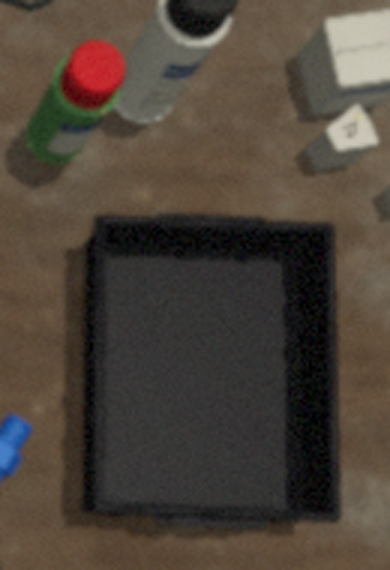

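View pics/s2.png

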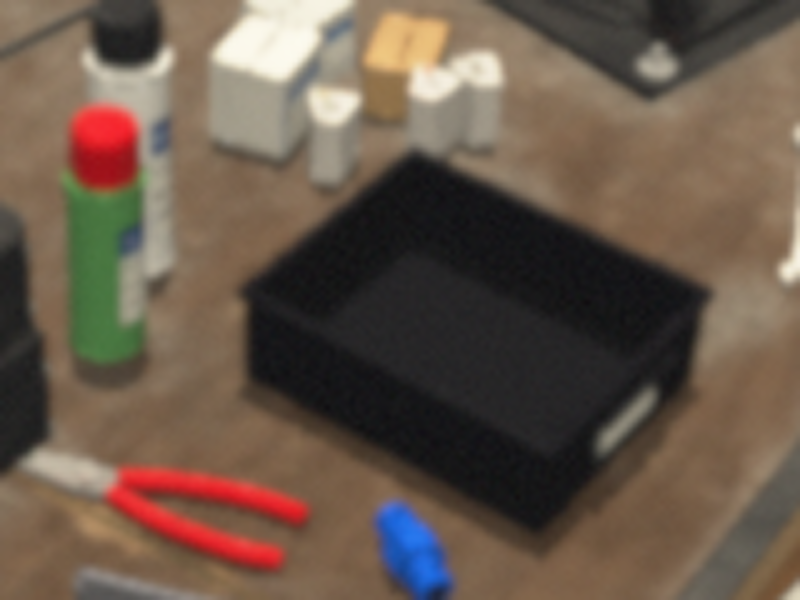

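Run:
```python
from h import *
import pickle
F=pickle.load(open("f0.pkl","rb")); f=F["top"]; g=F["scene"]
up=lambda p:(np.array(p)+.5)/3-.5+[370,120]
us=lambda p:(np.array(p)+.5)/5-.5+[280,130]
B=unproj(f,up([[92,217],[333,226],[340,520],[85,515]]),0.072); print(B,B.mean(0))
C=unproj(g,us([[243,292],[418,152],[710,293],[543,455]]),0.072); print(C,C.mean(0))
print(unproj(g,us([[105,350],[155,275]]),0), unproj(g,us([[105,120]]),.173),unproj(f,up([[95,62]]),.173),unproj(f,up([[198,5]]),.198))
# overlay
def T(c,yaw): 
    r=R.from_euler('z',yaw,degrees=True).as_matrix(); return lambda p: np.array(p)@r.T+c
t=T([.518,.1985,.006],151.4); h=.0848
lip=[[.146,-.035,.004],[.146,.035,.004]]
rz=lambda k:R.from_euler('z',90*k,degrees=True).as_matrix()
o=[]
for k in range(4): o+=list(np.array(lip)@rz(k).T)
o.append(o[0]); s=.12/np.sqrt(2)
P=[t(o),t([[s,s,.05],[-s,-s,.05]]),t([[s,-s,.05],[-s,s,.05]]),t([[.015,.015,.112],[-.015,.015,.112],[-.015,-.015,.112],[.015,-.015,.112],[.015,.015,.112]])]
crop(f,(200,190,340,330),4,"pics/t3.png",P); crop(g,(240,230,370,350),5,"pics/s3.png",P)
```

```text
[[ 0.6719 -0.1197  0.072 ]
 [ 0.6609 -0.3086  0.072 ]
 [ 0.4319 -0.2962  0.072 ]
 [ 0.4396 -0.1031  0.072 ]] [ 0.5511 -0.2069  0.072 ]
[[ 0.6692 -0.1222  0.072 ]
 [ 0.6562 -0.3036  0.072 ]
 [ 0.4337 -0.2897  0.072 ]
 [ 0.4465 -0.1064  0.072 ]] [ 0.5514 -0.2055  0.072 ]
[[ 0.7567 -0.0915  0.    ]
 [ 0.7748 -0.1698  0.    ]] [[ 0.7606 -0.1075  0.173 ]] [[ 0.7602 -0.1088  0.173 ]] [[ 0.7914 -0.179   0.198 ]]
```

View pics/t3.png

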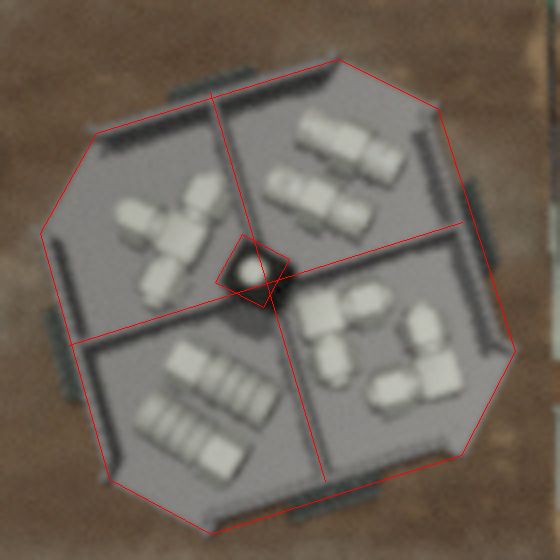

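View pics/s3.png

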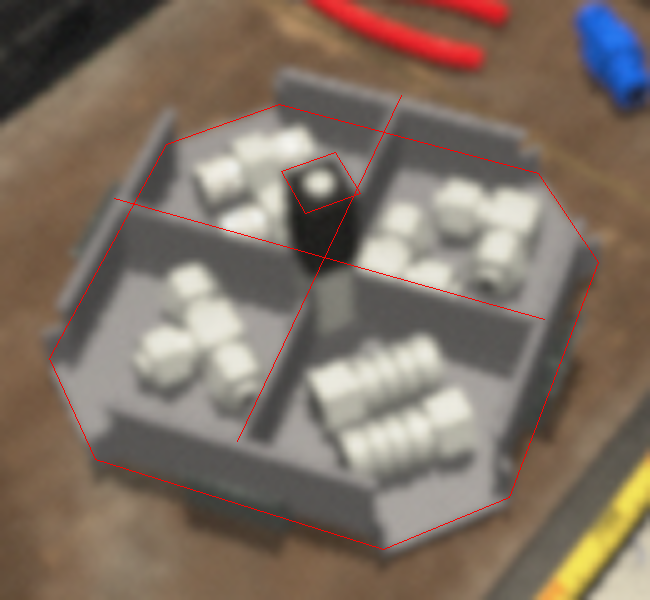

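```bash
cat >> h.py <<'E'
T2=np.array([[0,-1,0],[-1,0,0],[0,0,-1.]])
DX=0.0; 
def orgR(yaw,tilt=0): return R.from_euler('z',yaw,degrees=True)*R.from_euler('y',tilt,degrees=True)
def tool(c,yaw,tilt=0,zt=.079):
    "tool pose holding organiser with origin c; TCP at org z=zt"
    Ro=orgR(yaw,tilt); return np.array(c)+Ro.apply([0,0,zt]), Ro*R.from_matrix(T2)
def cur():
    from plant import env
    s=env.state(); q=s["ee_rot"]; return s,np.array(s["tool_pos"]),R.from_quat([q[1],q[2],q[3],q[0]])
def rows(p0,R0,poses,hand,reps=0):
    "straight list of poses (p,R) -> rows relative to p0,R0"
    out=[]
    for p,r in poses:
        t=R0.inv().apply(np.array(p)-p0)/.15; w=(R0.inv()*r).as_rotvec()/(np.pi/4)
        v=np.round(np.r_[t,w],3)
        if abs(v).max()>1: print("OUT",v)
        out.append(f"{hand} "+" ".join(f"{a:g}" for a in v))
    out+= [out[-1]]*reps
    return "; ".join(out)
def seg(p0,R0,p1,R1,n=None,vmax=.05,wmax=8.5):
    w=(R0.inv()*R1).as_rotvec(); d=np.linalg.norm(np.array(p1)-p0)
    n=n or int(np.ceil(max(d/vmax,np.degrees(np.linalg.norm(w))/wmax,1)))
    return [(p0+(np.array(p1)-p0)*k/n, R0*R.from_rotvec(w*k/n)) for k in range(1,n+1)]
def plan(p1,R1,hand,n=None,vmax=.05,wmax=8.5,calls=None):
    s,p0,R0=cur()
    S=seg(p0,R0,p1,R1,n,vmax,wmax); print(len(S),"rows; q",s["joint_positions"],"p",p0)
    p,r=p0,R0; i=0
    while i<len(S):
        b=S[i:i+10]
        # shrink to limits
        while True:
            v=np.r_[r.inv().apply(b[-1][0]-p)/.15,(r.inv()*b[-1][1]).as_rotvec()/(np.pi/4)]
            if abs(v).max()<=1: break
            b=b[:-1]
        print(rows(p,r,b,hand)); i+=len(b); p,r=b[-1]
E
python3 - <<'E'
from h import *
# stage A: level pre-pour
p,r=tool([.573,-.052,.205],-105,0); print(p,r.as_matrix()[:,1])
plan(p,r,1)
E
```

```text
[ 0.573 -0.052  0.284] [ 0.2588  0.9659 -0.    ]
17 rows; q [ 1.0928  0.4116 -0.0127  1.5967  0.0056  1.1343 -0.0822] p [ 0.2489 -0.573   0.2301]
1 0.198 -0.137 -0.021 -0 -0 -0.185; 1 0.396 -0.274 -0.042 -0 -0 -0.37; 1 0.594 -0.41 -0.063 -0 -0 -0.555; 1 0.792 -0.547 -0.084 -0 -0 -0.74; 1 0.99 -0.684 -0.105 -0 -0 -0.925
1 0.239 0.029 -0.021 -0 -0 -0.185; 1 0.478 0.059 -0.042 -0 -0 -0.37; 1 0.717 0.088 -0.063 -0 -0 -0.555; 1 0.955 0.117 -0.084 -0 -0 -0.74
1 0.184 0.156 -0.021 -0 -0 -0.185; 1 0.367 0.311 -0.042 -0 -0 -0.37; 1 0.551 0.467 -0.063 -0 -0 -0.555; 1 0.734 0.622 -0.085 -0 -0 -0.74; 1 0.918 0.778 -0.106 -0 -0 -0.925
1 0.034 0.238 -0.021 -0 -0 -0.185; 1 0.068 0.476 -0.042 -0 -0 -0.37; 1 0.102 0.715 -0.063 -0 -0 -0.555
```

Call:
{"method": "drive_tool", "body": {"increments": "1 0.5 -0.34 -0.2 0 0 -0.46; 1 0.99 -0.68 -0.3 0 0 -0.92; 1 0.99 -0.68 -0.3 0 0 -0.92; 1 0.99 -0.68 -0.3 0 0 -0.92; 1 0.99 -0.68 -0.3 0 0 -0.92; 1 0.99 -0.68 -0.3 0 0 -0.92"}}

```text
time_s: 0.8
tool_pos: [0.3452, -0.4197, 0.2761]
ee_rot: [0.0, 0.843, 0.538, 0.0]
ft_force: [-0.3, -0.0, -0.1]
width: 0.999
```

Call:
{"method": "drive_tool", "body": {"increments": "1 0.9 0.1 0 0 0 -0.74; 1 0.9 0.1 0 0 0 -0.74; 1 0.9 0.1 0 0 0 -0.74; 1 0.9 0.1 0 0 0 -0.74; 1 0.9 0.1 0 0 0 -0.74"}}

```text
time_s: 1.3
tool_pos: [0.4154, -0.3048, 0.2753]
ee_rot: [-0.0, 0.655, 0.755, -0.0]
ft_force: [-0.4, -0.2, -0.5]
width: 1.001
```

Run:
```python
from h import *
p,r=tool([.573,-.052,.205],-105,0)
plan(p,r,1); print(cur()[0]['time_s'])
```

```text
8 rows; q [ 0.8593  0.2121 -0.3762  1.7782  0.0843  1.1676  0.5993] p [ 0.4154 -0.3048  0.2753]
1 0.19 0.16 -0.007 -0 -0 -0.186; 1 0.38 0.32 -0.015 -0 -0 -0.372; 1 0.57 0.479 -0.022 -0 -0 -0.557; 1 0.76 0.639 -0.029 -0 -0 -0.743; 1 0.95 0.799 -0.036 -0 -0 -0.929
1 0.035 0.246 -0.007 -0 -0 -0.186; 1 0.07 0.492 -0.015 -0 -0 -0.372; 1 0.105 0.737 -0.022 -0 -0 -0.557
1.3
```

Call:
{"method": "drive_tool", "body": {"increments": "1 0.95 0.8 -0.04 0 0 -0.93; 1 0.95 0.8 -0.04 0 0 -0.93; 1 0.95 0.8 -0.04 0 0 -0.93; 1 0.95 0.8 -0.04 0 0 -0.93; 1 0.95 0.8 -0.04 0 0 -0.93; 1 0.95 0.8 -0.04 0 0 -0.93; 1 0.95 0.8 -0.04 0 0 -0.93"}}

```text
time_s: 2.0
tool_pos: [0.5133, -0.1487, 0.2811]
ee_rot: [-0.0, 0.347, 0.938, -0.0]
ft_force: [-0.6, -0.3, 0.3]
width: 0.999
```

Call:
{"method": "drive_tool", "body": {"increments": "1 0.1 0.74 -0.02 0 0 -0.56; 1 0.1 0.74 -0.02 0 0 -0.56; 1 0.1 0.74 -0.02 0 0 -0.56; 1 0.1 0.74 -0.02 0 0 -0.56; 1 0.1 0.74 -0.02 0 0 -0.56"}}

```text
time_s: 2.5
tool_pos: [0.5732, -0.0542, 0.2841]
ee_rot: [-0.001, 0.133, 0.991, -0.001]
ft_force: [-0.2, 0.2, -0.7]
width: 0.996
```

Run:
```python
from h import *
p,r=tool([.573,-.052,.205],-105,45)
plan(p,r,1); print(cur()[0]['time_s'])
```

```text
6 rows; q [ 0.5322  0.3681 -0.6923  1.6112  0.2451  1.2522  1.0986] p [ 0.5732 -0.0542  0.2841]
1 0.001 -0.06 0.026 -0.167 0 -0.001; 1 0.001 -0.12 0.052 -0.334 0.001 -0.002; 1 0.002 -0.179 0.078 -0.501 0.001 -0.004; 1 0.002 -0.239 0.104 -0.668 0.001 -0.005; 1 0.003 -0.299 0.13 -0.835 0.001 -0.006
1 0.001 -0.063 -0.016 -0.167 0 -0.001
2.5
```

Call:
{"method": "drive_tool", "body": {"increments": "1 0 -0.18 0.08 -0.5 0 0; 1 0 -0.18 0.08 -0.5 0 0; 1 0 -0.18 0.08 -0.5 0 0; 1 0 -0.37 0.155 -0.99 0 -0.01; 1 0 -0.37 0.155 -0.99 0 -0.01; 1 0 -0.37 0.155 -0.99 0 -0.01; 1 0 -0.37 0.155 -0.99 0 -0.01; 1 0 -0.37 0.155 -0.99 0 -0.01"}}

```text
time_s: 3.3
tool_pos: [0.5591, -0.1071, 0.2609]
ee_rot: [0.048, 0.118, 0.918, 0.375]
ft_force: [0.5, 0.5, 0.4]
width: 0.997
```

Run:
```python
from h import *
p,r=tool([.573,-.052,.205],-105,45); s,a,b=cur()
print(p-a,(b.inv()*r).magnitude(),s['joint_positions'],s['time_s'])
f=grab("scene"); crop(f,(100,0,640,405),1.3,"pics/s4.png")
```

```text
[-0.0005  0.0012 -0.0001] 0.011733748554832859 [ 1.1328  0.6004 -0.8749  1.6818 -0.357   1.1435  1.817 ] 3.3
```

View pics/s4.png

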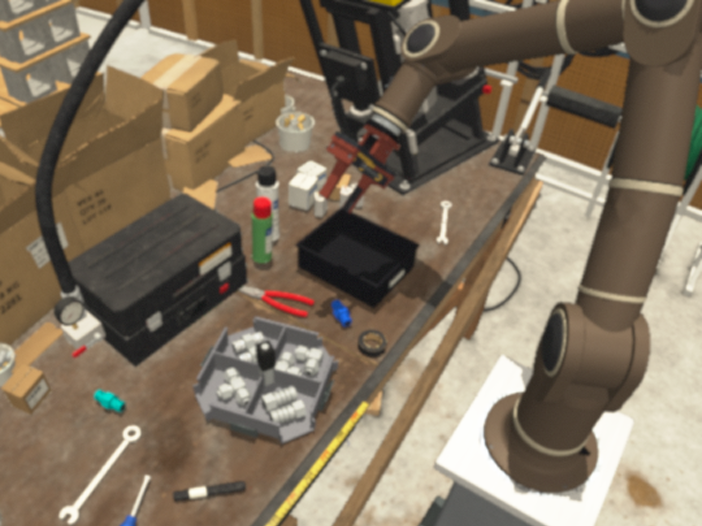

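Run:
```python
from h import *
p,r=tool([.55,.02,.21],-135,0)
plan(p,r,1,wmax=8.4); print(cur()[0]['time_s'])
```

```text
7 rows; q [ 1.131   0.5991 -0.8762  1.6815 -0.3571  1.1435  1.8177] p [ 0.5595 -0.1056  0.2618]
1 0.039 0.099 0.061 0.138 -0.037 0.092; 1 0.077 0.199 0.122 0.275 -0.074 0.184; 1 0.116 0.298 0.183 0.413 -0.112 0.276; 1 0.154 0.397 0.244 0.55 -0.149 0.368; 1 0.193 0.496 0.305 0.688 -0.186 0.461; 1 0.232 0.596 0.365 0.826 -0.223 0.553; 1 0.27 0.695 0.426 0.963 -0.26 0.645
3.35
```

Call:
{"method": "drive_tool", "body": {"increments": "1 0.12 0.3 0.18 0.41 -0.11 0.28; 1 0.12 0.3 0.18 0.41 -0.11 0.28; 1 0.12 0.3 0.18 0.41 -0.11 0.28; 1 0.27 0.7 0.43 0.96 -0.26 0.65; 1 0.27 0.7 0.43 0.96 -0.26 0.65; 1 0.27 0.7 0.43 0.96 -0.26 0.65; 1 0.27 0.7 0.43 0.96 -0.26 0.65; 1 0.27 0.7 0.43 0.96 -0.26 0.65"}}

```text
time_s: 4.15
tool_pos: [0.5505, 0.0284, 0.2918]
ee_rot: [0.002, 0.38, 0.925, 0.003]
ft_force: [-0.6, 1.1, 0.3]
width: 1.001
```

Run:
```python
from h import *
p,r=tool([.518,.1985,.110],151.4,0)
plan(p,r,1); print(cur()[0]['time_s'])
```

```text
9 rows; q [ 0.379   0.3018 -0.6504  1.6651  0.1904  1.2328  0.4804] p [0.5505 0.0284 0.2918]
1 0.106 0.072 0.076 0.001 -0 0.183; 1 0.212 0.145 0.153 0.002 -0.001 0.365; 1 0.317 0.217 0.229 0.003 -0.001 0.548; 1 0.423 0.289 0.305 0.004 -0.001 0.731; 1 0.529 0.361 0.382 0.005 -0.002 0.913
1 0.127 -0.015 0.076 0.001 -0 0.183; 1 0.255 -0.03 0.152 0.002 -0.001 0.365; 1 0.382 -0.045 0.228 0.003 -0.001 0.548; 1 0.51 -0.059 0.304 0.004 -0.001 0.731
4.15
```

Call:
{"method": "drive_tool", "body": {"increments": "1 0.53 0.36 0.38 0 0 0.91; 1 0.53 0.36 0.38 0 0 0.91; 1 0.53 0.36 0.38 0 0 0.91; 1 0.53 0.36 0.38 0 0 0.91; 1 0.53 0.36 0.38 0 0 0.91; 1 0.53 0.36 0.38 0 0 0.91; 1 0.53 0.36 0.38 0 0 0.91"}}

```text
time_s: 4.85
tool_pos: [0.5323, 0.1151, 0.2331]
ee_rot: [-0.001, 0.681, 0.733, 0.003]
ft_force: [-0.3, 0.4, 0.7]
width: 1.0
```

Call:
{"method": "drive_tool", "body": {"increments": "1 0.51 -0.06 0.3 0 0 0.73; 1 0.51 -0.06 0.3 0 0 0.73; 1 0.51 -0.06 0.3 0 0 0.73; 1 0.51 -0.06 0.3 0 0 0.73; 1 0.51 -0.06 0.3 0 0 0.73; 1 0.51 -0.06 0.3 0 0 0.73; 1 0.51 -0.06 0.3 0 0 0.73; 1 0.51 -0.06 0.3 0 0 0.73"}}

```text
time_s: 5.65
tool_pos: [0.5183, 0.1911, 0.188]
ee_rot: [-0.002, 0.861, 0.509, 0.002]
ft_force: [0.5, 0.4, -0.0]
width: 0.997
```

Run:
```python
from h import *
p,r=tool([.518,.1985,.006],151.4,0)
plan(p,r,1,vmax=.03); print(cur()[0]['time_s'])
f=grab("top"); crop(f,(170,150,370,340),4,"pics/t5.png")
f=grab("scene"); crop(f,(200,130,380,350),3.4,"pics/s5.png")
```

```text
4 rows; q [-0.0851  0.367  -0.4486  1.8042  0.1803  1.0073 -1.1063] p [0.5183 0.1911 0.188 ]
1 0.01 -0.006 0.172 -0 -0.002 -0.001; 1 0.019 -0.012 0.344 -0.001 -0.004 -0.002; 1 0.029 -0.019 0.515 -0.001 -0.005 -0.003; 1 0.038 -0.025 0.687 -0.002 -0.007 -0.004
5.65
```

View pics/t5.png

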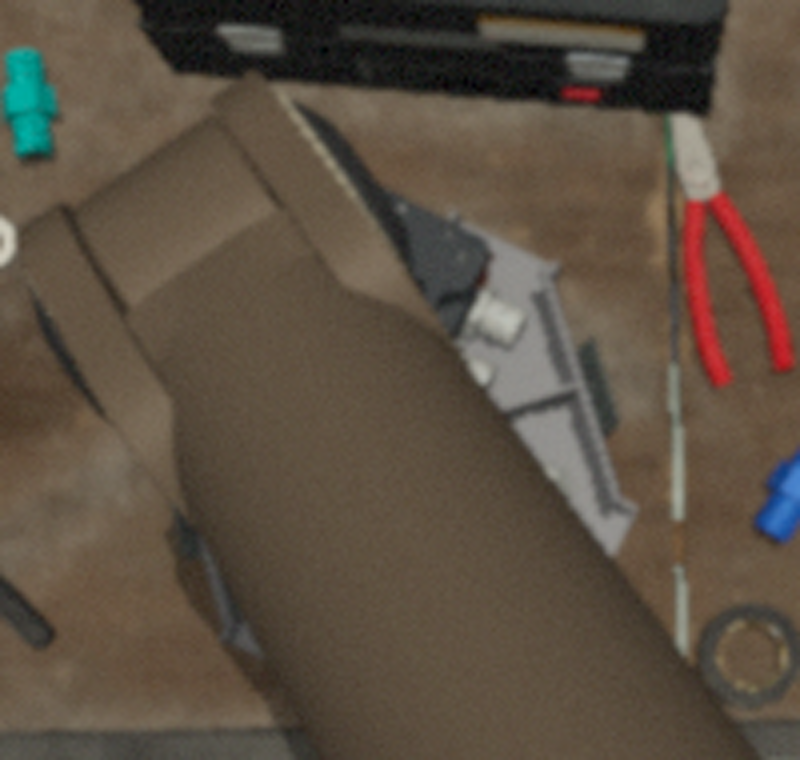

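View pics/s5.png

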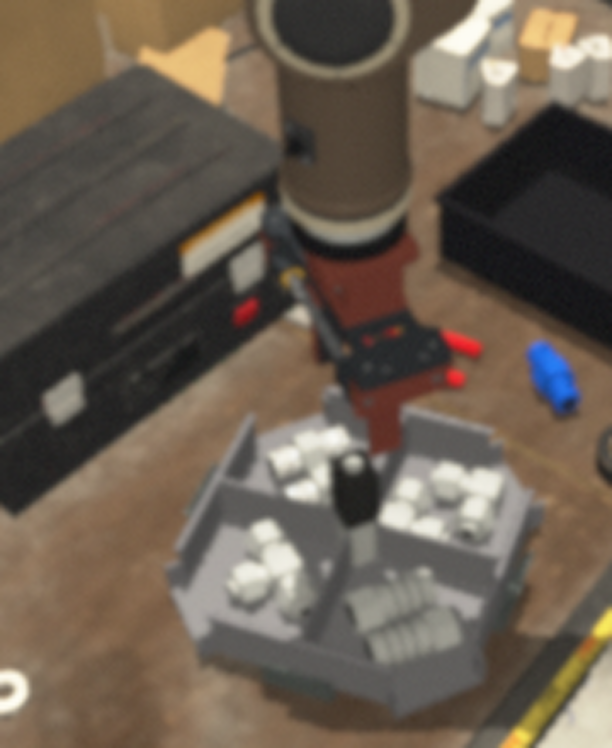

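Run:
```python
from h import *
p,r=tool([.518,.1985,.006],151.4,0)
plan(p,r,1,vmax=.03); print(cur()[0]['time_s'])
```

```text
4 rows; q [-0.0857  0.3671 -0.4483  1.8042  0.1803  1.0073 -1.1075] p [0.5183 0.1913 0.1879]
1 0.009 -0.006 0.172 -0 -0.002 -0.001; 1 0.019 -0.012 0.343 -0.001 -0.003 -0.003; 1 0.028 -0.018 0.515 -0.001 -0.005 -0.004; 1 0.038 -0.024 0.687 -0.002 -0.007 -0.005
5.75
```

Call:
{"method": "drive_tool", "body": {"increments": "1 0.04 -0.024 0.1 0 -0.007 -0.005; 1 0.04 -0.024 0.3 0 -0.007 -0.005; 1 0.04 -0.024 0.5 0 -0.007 -0.005; 1 0.04 -0.024 0.687 0 -0.007 -0.005; 1 0.04 -0.024 0.687 0 -0.007 -0.005; 1 0.04 -0.024 0.687 0 -0.007 -0.005; 1 0.04 -0.024 0.687 0 -0.007 -0.005"}}

```text
time_s: 6.45
tool_pos: [0.5187, 0.1998, 0.0859]
ee_rot: [-0.001, 0.86, 0.51, 0.0]
ft_force: [0.9, 0.3, -0.2]
width: 1.003
```

Call:
{"method": "drive_tool", "body": {"increments": "-1 0 0 0 0 0 0; -1 0 0 0 0 0 0; -1 0 0 0 0 0 0; -1 0 0 0 0 0 0; -1 0 0 0 0 0 0; -1 0 0 0 0 0 0; -1 0 0 0 0 0 0; -1 0 0 0 0 0 0"}}

```text
time_s: 7.25
tool_pos: [0.518, 0.1991, 0.0847]
ee_rot: [-0.001, 0.86, 0.51, -0.0]
ft_force: [-0.2, 0.5, 0.3]
width: 0.341
```

Run:
```python
from h import *
p,r=tool([.518,.1985,.006],151.4,0); s,a,b=cur()
print(a-p,np.degrees((r.inv()*b).as_rotvec()),s['width'],s['ft_force'],s['ft_torque'],s['time_s'])
```

```text
[ 0.      0.0006 -0.0003] [ 0.0794 -0.0174  0.0698] 0.34146657589253 [-0.2192  0.4963  0.2783] [-0.2219 -0.2095  0.0744] 7.25
```

Call:
{"method": "drive_tool", "body": {"increments": "-1 0 0 -0.07 0 0 0; -1 0 0 -0.15 0 0 0; -1 0 0 -0.25 0 0 0; -1 0 0 -0.37 0 0 0; -1 0 0 -0.5 0 0 0; -1 0 0 -0.62 0 0 0; -1 0 0 -0.74 0 0 0; -1 0 0 -0.84 0 0 0; -1 0 0 -0.92 0 0 0; -1 0 0 -1 0 0 0"}}

```text
time_s: 8.25
tool_pos: [0.518, 0.1989, 0.236]
ee_rot: [-0.0, 0.86, 0.51, -0.0]
ft_force: [1.2, -0.4, -6.7]
width: 0.339
```

Run:
```python
from h import *
s,a,b=cur(); print(s['ft_force'],s['ft_torque'],s['width'])
f=grab("scene"); crop(f,(180,130,380,350),3.4,"pics/s6.png")
p,r=tool([.573,-.052,.225],-105,0)
plan(p,r,-1,wmax=5.5); print(cur()[0]['time_s'])
```

```text
[ 1.2027 -0.4224 -6.6706] [ 0.0395 -0.0956  0.0046] 0.33908824810545624
19 rows; q [-0.0893  0.3254 -0.4601  1.7349  0.1581  1.1163 -1.0984] p [0.5188 0.1994 0.2379]
-1 -0.068 0.059 -0.023 0 -0 -0.121; -1 -0.136 0.118 -0.047 0 -0 -0.243; -1 -0.205 0.177 -0.07 0 -0 -0.364; -1 -0.273 0.236 -0.093 0.001 -0 -0.485; -1 -0.341 0.295 -0.116 0.001 -0 -0.606; -1 -0.409 0.354 -0.14 0.001 -0 -0.728; -1 -0.478 0.413 -0.163 0.001 -0 -0.849; -1 -0.546 0.472 -0.186 0.001 -0 -0.97
-1 -0.09 -0.004 -0.023 0 -0 -0.121; -1 -0.18 -0.009 -0.047 0 -0 -0.243; -1 -0.27 -0.013 -0.07 0 -0 -0.364; -1 -0.36 -0.018 -0.093 0.001 -0 -0.485; -1 -0.451 -0.022 -0.116 0.001 -0 -0.606; -1 -0.541 -0.026 -0.14 0.001 -0 -0.728; -1 -0.631 -0.031 -0.163 0.001 -0 -0.849; -1 -0.721 -0.035 -0.186 0.001 -0 -0.97
-1 -0.062 -0.065 -0.023 0 -0 -0.121; -1 -0.124 -0.131 -0.046 0 -0 -0.243; -1 -0.186 -0.196 -0.07 0 -0 -0.364
8.3
```

View pics/s6.png

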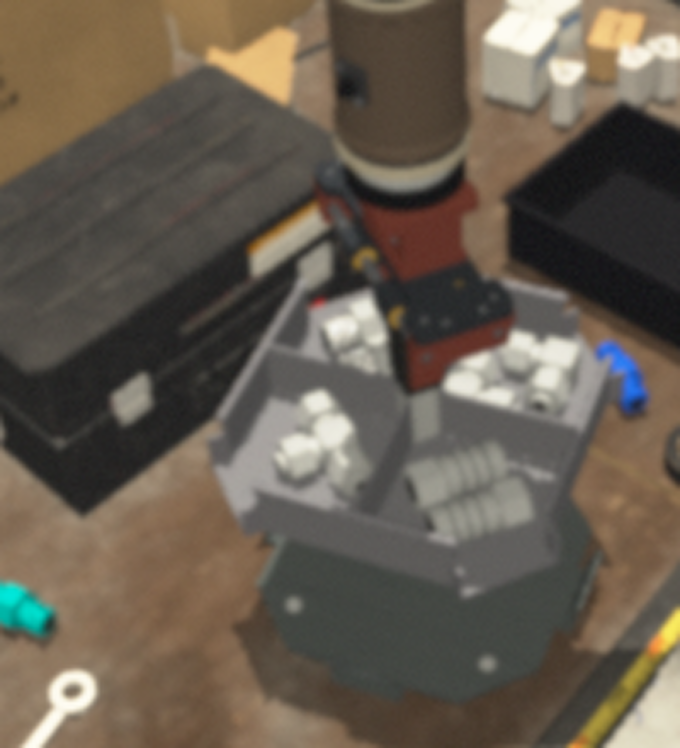

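Call:
{"method": "drive_tool", "body": {"increments": "-1 0 0 -0.08 0 0 0; -1 0 0 -0.18 0 0 0; -1 0 0 -0.3 0 0 0; -1 0 0 -0.4 0 0 0; -1 0 0 -0.44 0 0 0; -1 0 0 -0.44 0 0 0"}}

```text
time_s: 8.9
tool_pos: [0.5185, 0.1991, 0.3014]
ee_rot: [-0.0, 0.86, 0.51, -0.0]
ft_force: [-0.3, 0.5, -7.9]
width: 0.338
```

Call:
{"method": "drive_tool", "body": {"increments": "-1 -0.02 0.02 0 0 0 -0.03; -1 -0.07 0.06 0 0 0 -0.1; -1 -0.136 0.118 0 0 0 -0.21; -1 -0.205 0.177 0 0 0 -0.33; -1 -0.273 0.236 0 0 0 -0.46; -1 -0.341 0.295 0 0 0 -0.59; -1 -0.409 0.354 0 0 0 -0.72; -1 -0.478 0.413 0 0 0 -0.83; -1 -0.52 0.45 0 0 0 -0.92; -1 -0.546 0.472 0 0 0 -0.97"}}

```text
time_s: 9.9
tool_pos: [0.5407, 0.0918, 0.2994]
ee_rot: [-0.001, 0.608, 0.794, -0.001]
ft_force: [0.5, -0.2, -7.5]
width: 0.339
```

Call:
{"method": "drive_tool", "body": {"increments": "-1 -0.04 0 0 0 0 -0.05; -1 -0.1 0 0 0 0 -0.14; -1 -0.18 -0.01 0 0 0 -0.25; -1 -0.27 -0.013 0 0 0 -0.36; -1 -0.36 -0.018 0 0 0 -0.48; -1 -0.45 -0.022 0 0 0 -0.6; -1 -0.54 -0.026 0 0 0 -0.73; -1 -0.63 -0.03 0 0 0 -0.85; -1 -0.69 -0.033 0 0 0 -0.93; -1 -0.72 -0.035 0 0 0 -0.97"}}

```text
time_s: 10.9
tool_pos: [0.5635, -0.0141, 0.2992]
ee_rot: [-0.002, 0.27, 0.963, -0.0]
ft_force: [-0.4, -0.1, -8.0]
width: 0.339
```

Run:
```python
from h import *
s,a,b=cur(); print(s['ft_force'],s['ft_torque'],s['width'])
p,r=tool([.573,-.052,.215],-105,0)
plan(p,r,-1,wmax=5.5); print(cur()[0]['time_s'])
```

```text
[-0.3932 -0.132  -7.9635] [ 0.0212 -0.1686  0.0127] 0.33873695276396415
3 rows; q [ 0.4097  0.3184 -0.6048  1.6192  0.1869  1.2666  0.7956] p [ 0.5635 -0.0141  0.2992]
-1 -0.062 -0.061 0.011 -0.001 -0.002 -0.121; -1 -0.124 -0.122 0.023 -0.001 -0.003 -0.242; -1 -0.186 -0.183 0.034 -0.002 -0.005 -0.363
10.9
```

Call:
{"method": "drive_tool", "body": {"increments": "-1 -0.05 -0.05 0 0 0 -0.1; -1 -0.12 -0.12 0.02 0 0 -0.24; -1 -0.17 -0.17 0.03 0 0 -0.33; -1 -0.186 -0.183 0.034 0 0 -0.363; -1 -0.186 -0.183 0.034 0 0 -0.363; -1 -0.186 -0.183 0.034 0 0 -0.363"}}

```text
time_s: 11.5
tool_pos: [0.5732, -0.0497, 0.2952]
ee_rot: [-0.001, 0.131, 0.991, 0.0]
ft_force: [0.5, -0.4, -7.9]
width: 0.341
```

Run:
```python
from h import *
s,a,b=cur(); print(a,s['ft_force'],s['ft_torque'],s['width'])
f=grab("scene"); crop(f,(180,30,480,280),2.6,"pics/s7.png")
for t in(10,20,28,36,44):
    p,r=tool([.573,-.052,.205],-105,t); print(t,rows(a,b,[(p,r)],-1))
    Ro=orgR(-105,t); print("lip",Ro.apply([.146,0,.004])+[.573,-.052,.205])
```

```text
[ 0.5732 -0.0497  0.2952] [ 0.4528 -0.4129 -7.9469] [ 0.0787 -0.0805 -0.0064] 0.3406875779971001
10 -1 -0.003 -0.107 0.082 -0.221 -0.003 -0.002
lip [ 0.5356 -0.1916  0.1836]
20 -1 -0.003 -0.195 0.106 -0.444 -0.003 -0.003
lip [ 0.5371 -0.1858  0.1588]
28 -1 -0.004 -0.263 0.136 -0.621 -0.003 -0.003
lip [ 0.5391 -0.1783  0.14  ]
36 -1 -0.004 -0.325 0.175 -0.799 -0.002 -0.003
lip [ 0.5418 -0.1684  0.1224]
44 -1 -0.004 -0.381 0.222 -0.977 -0.002 -0.003
lip [ 0.5451 -0.1561  0.1065]
```

View pics/s7.png

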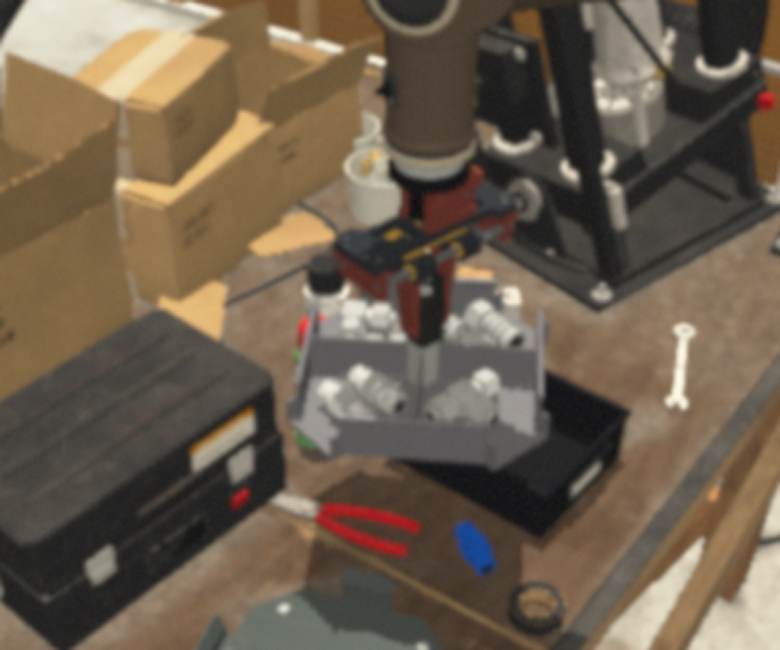

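Run:
```python
from h import *
s,a,b=cur(); print(a)
for t in(5,10,14,18,22,26,30,34,38,42,44):
    Ro=orgR(-105,t); v=Ro.apply([.146,0,.004]); z=.215-.015*min(t/20,1)
    c=np.array([.545,-.16,0])-v; c[2]=z
    p,r=tool(c,-105,t); print(t,c,z+v[2],rows(a,b,[(p,r)],-1))
```

```text
[ 0.5733 -0.0495  0.2954]
5 [ 0.5827 -0.0192  0.2112] 0.20251004035120887 -1 -0.009 0.166 0.036 -0.11 -0.002 -0.001
10 [ 0.5824 -0.0204  0.2075] 0.186086597072677 -1 -0.009 0.111 0.067 -0.222 -0.002 -0.002
14 [ 0.5819 -0.0222  0.2045] 0.1730605861475525 -1 -0.009 0.063 0.095 -0.31 -0.002 -0.002
18 [ 0.5813 -0.0247  0.2015] 0.16018774488643828 -1 -0.009 0.011 0.125 -0.399 -0.002 -0.002
22 [ 0.5804 -0.0278  0.2   ] 0.149016172779544 -1 -0.009 -0.045 0.148 -0.488 -0.002 -0.002
26 [ 0.5794 -0.0316  0.2   ] 0.13959298875399137 -1 -0.009 -0.105 0.163 -0.577 -0.002 -0.002
30 [ 0.5782 -0.0359  0.2   ] 0.13046410161513777 -1 -0.009 -0.167 0.18 -0.666 -0.002 -0.002
34 [ 0.5769 -0.0409  0.2   ] 0.12167398638349114 -1 -0.009 -0.233 0.199 -0.755 -0.002 -0.002
38 [ 0.5754 -0.0465  0.2   ] 0.11326546761688078 -1 -0.009 -0.301 0.221 -0.844 -0.002 -0.002
42 [ 0.5738 -0.0526  0.2   ] 0.1052795107735163 -1 -0.01 -0.372 0.244 -0.933 -0.002 -0.002
44 [ 0.5729 -0.0559  0.2   ] 0.10145723711434103 -1 -0.01 -0.408 0.257 -0.977 -0.002 -0.002
```

Call:
{"method": "drive_tool", "body": {"increments": "-1 -0.003 0.06 0.01 -0.03 0 0; -1 -0.009 0.12 0.03 -0.1 0 0; -1 -0.009 0.12 0.055 -0.18 0 0; -1 -0.009 0.09 0.075 -0.25 0 0; -1 -0.009 0.063 0.095 -0.31 0 0; -1 -0.009 0.035 0.11 -0.355 0 0; -1 -0.009 0.011 0.125 -0.4 0 0; -1 -0.009 -0.018 0.137 -0.445 0 0; -1 -0.009 -0.045 0.148 -0.488 0 0; -1 -0.009 -0.045 0.148 -0.488 0 0"}}

```text
time_s: 12.55
tool_pos: [0.5726, -0.0591, 0.2725]
ee_rot: [0.024, 0.13, 0.973, 0.189]
ft_force: [-0.5, -1.3, -8.2]
width: 0.339
```

Run:
```python
from h import *
s,a,b=cur(); print(a,s['width'],s['ft_force'],s['time_s'])
Ro=b*R.from_matrix(T2).inv(); print(Ro.as_euler('ZYX',degrees=True))
f=grab("scene"); crop(f,(180,30,480,280),2.6,"pics/s8.png")
for t in(24,26,30,34,38,42,44):
    Ro=orgR(-105,t); v=Ro.apply([.146,0,.004]); z=.2
    c=np.array([.545,-.16,0])-v; c[2]=z
    p,r=tool(c,-105,t); print(t,rows(a,b,[(p,r)],-1))
```

```text
[ 0.5726 -0.0591  0.2725] 0.3392823149222105 [-0.4751 -1.3343 -8.2009] 12.55
[-105.2677   21.9433   -0.1544]
24 -1 0.004 -0.012 -0.002 -0.046 -0.001 -0.006
26 -1 0.004 -0.042 -0.007 -0.09 -0.001 -0.006
30 -1 0.003 -0.107 -0.014 -0.179 -0.001 -0.006
34 -1 0.003 -0.175 -0.02 -0.268 -0.001 -0.006
38 -1 0.003 -0.246 -0.026 -0.357 -0 -0.006
42 -1 0.002 -0.321 -0.03 -0.446 -0 -0.006
44 -1 0.002 -0.359 -0.032 -0.49 -0 -0.006
```

View pics/s8.png

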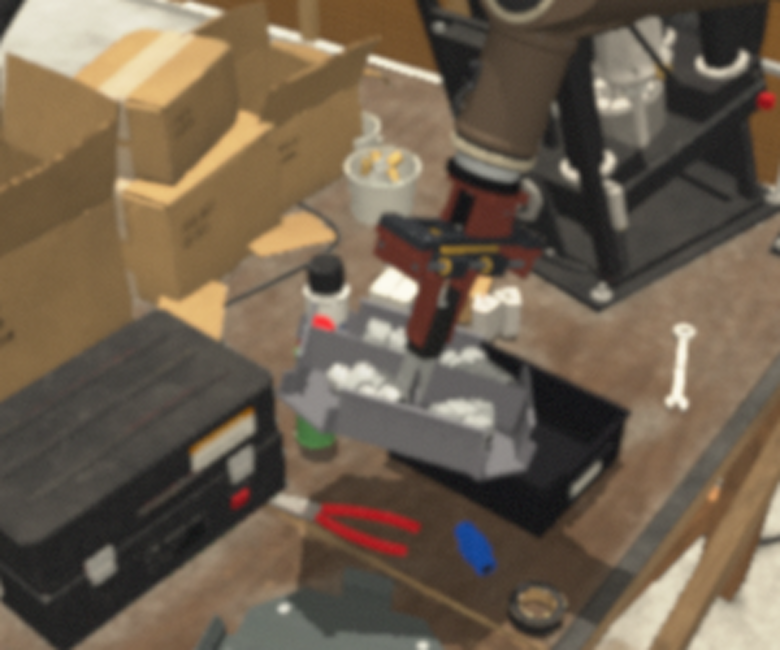

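Call:
{"method": "drive_tool", "body": {"increments": "-1 0.004 -0.042 -0.007 -0.09 0 -0.006; -1 0.003 -0.075 -0.01 -0.135 0 -0.006; -1 0.003 -0.107 -0.014 -0.179 0 -0.006; -1 0.003 -0.14 -0.017 -0.224 0 -0.006; -1 0.003 -0.175 -0.02 -0.268 0 -0.006; -1 0.003 -0.21 -0.023 -0.312 0 -0.006; -1 0.003 -0.246 -0.026 -0.357 0 -0.006; -1 0.002 -0.283 -0.028 -0.4 0 -0.006; -1 0.002 -0.321 -0.03 -0.446 0 -0.006; -1 0.002 -0.321 -0.03 -0.446 0 -0.006"}}

```text
time_s: 13.6
tool_pos: [0.5603, -0.1041, 0.2581]
ee_rot: [0.047, 0.122, 0.925, 0.356]
ft_force: [0.3, -0.9, -8.0]
width: 0.343
```

Run:
```python
from h import *
s,a,b=cur(); print(a,s['width'],s['ft_force'],s['time_s'])
Ro=b*R.from_matrix(T2).inv(); print(Ro.as_euler('ZYX',degrees=True))
f=grab("scene"); crop(f,(180,30,480,280),2.6,"pics/s9.png")
f=grab("top"); crop(f,(270,140,530,330),3,"pics/t9.png")
```

```text
[ 0.5603 -0.1041  0.2581] 0.3432710819402931 [ 0.2871 -0.8984 -7.9978] 13.6
[-105.0064   42.0518   -0.0433]
```

View pics/s9.png

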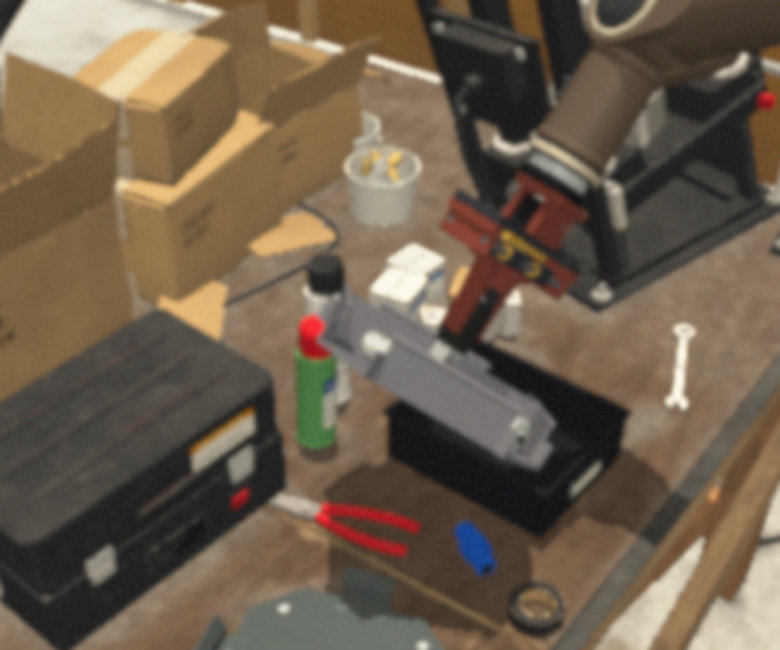

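View pics/t9.png

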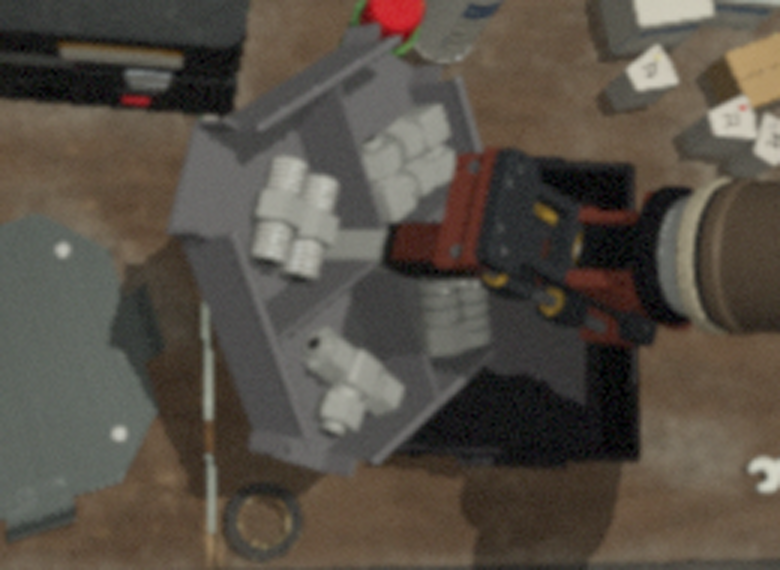

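Call:
{"method": "drive_tool", "body": {"increments": "-1 0 -0.037 0 -0.045 0 0; -1 0 -0.037 0 -0.045 0 0; -1 0 -0.037 0 -0.045 0 0"}}

```text
time_s: 14.0
tool_pos: [0.5596, -0.1063, 0.2555]
ee_rot: [0.049, 0.12, 0.919, 0.372]
ft_force: [-0.1, 1.3, -7.0]
width: 0.342
```

Run:
```python
from h import *
f=grab("top"); crop(f,(370,180,500,310),5.5,"pics/t10.png")
```

```text
(no output)
```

View pics/t10.png

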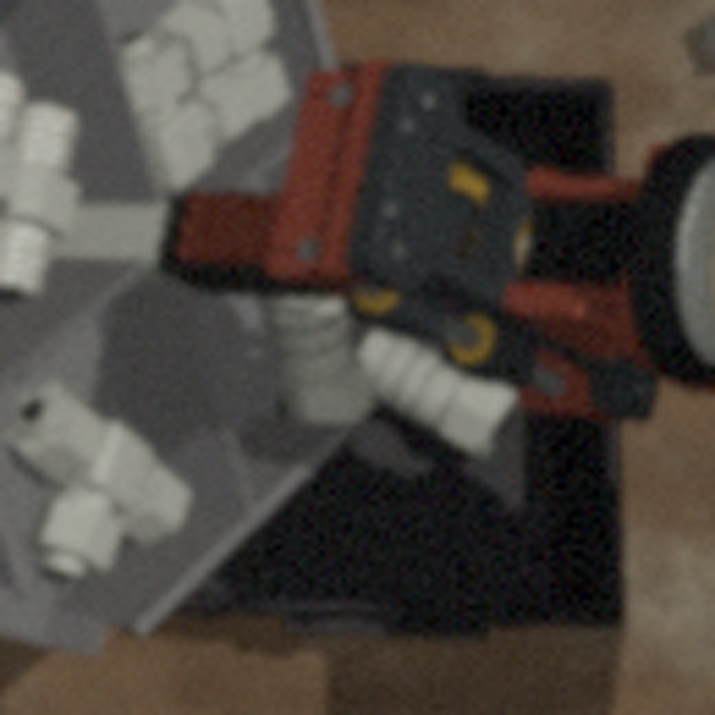

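Call:
{"method": "drive_tool", "body": {"increments": "-1 0 0 0 0 0 0; -1 0 0 0 0 0 0; -1 0 0 0 0 0 0; -1 0 0 0 0 0 0; -1 0 0 0 0 0 0"}}

```text
time_s: 14.55
tool_pos: [0.5596, -0.106, 0.2558]
ee_rot: [0.049, 0.119, 0.919, 0.372]
ft_force: [0.3, 0.0, -5.6]
width: 0.336
```

Run:
```python
from h import *
f=grab("top"); crop(f,(370,180,500,310),5.5,"pics/t11.png")
f=grab("scene"); crop(f,(280,130,440,250),5,"pics/s11.png")
```

```text
(no output)
```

View pics/t11.png

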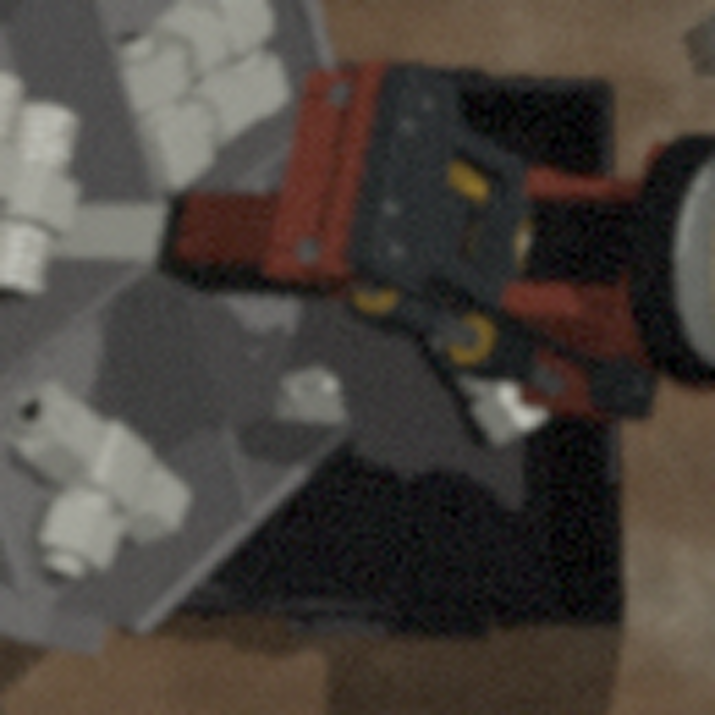

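View pics/s11.png

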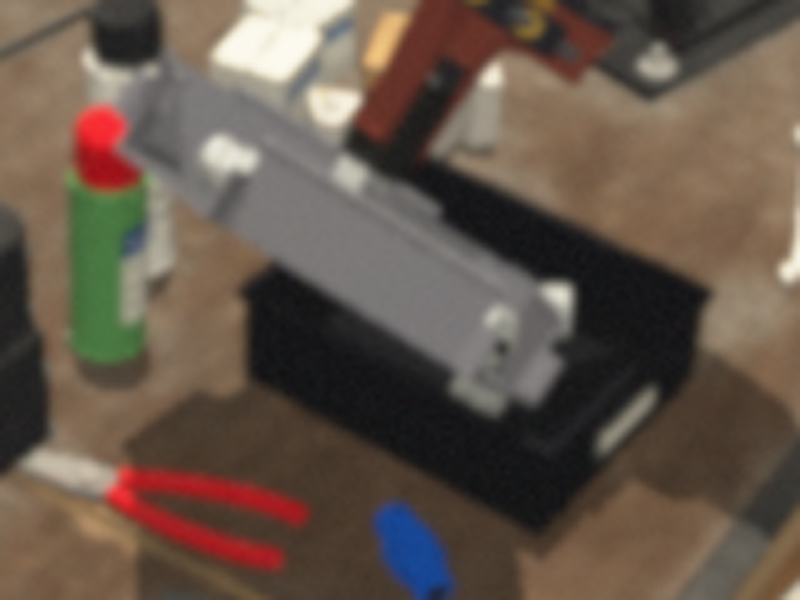

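Call:
{"method": "drive_tool", "body": {"increments": "-1 0 0.03 -0.03 0 0 0; -1 0 0.08 -0.085 0 0 0; -1 0 0.15 -0.155 0 0 0; -1 0 0.22 -0.23 0 0 0; -1 0 0.29 -0.3 0 0 0; -1 0 0.35 -0.36 0 0 0; -1 0 0.37 -0.385 0 0 0; -1 0 0.37 -0.385 0 0 0"}}

```text
time_s: 15.45
tool_pos: [0.5597, -0.1064, 0.3366]
ee_rot: [0.049, 0.119, 0.919, 0.371]
ft_force: [0.0, -0.2, -6.6]
width: 0.342
```

Run:
```python
from h import *
s,a,b=cur(); print(a,s['width'],s['ft_force'],s['time_s'])
f=grab("top"); crop(f,(330,140,500,310),4.5,"pics/t12.png")
f=grab("scene"); crop(f,(280,100,440,250),4.5,"pics/s12.png")
```

```text
[ 0.5597 -0.1064  0.3366] 0.34208465836939506 [ 0.0346 -0.217  -6.5661] 15.45
```

View pics/t12.png

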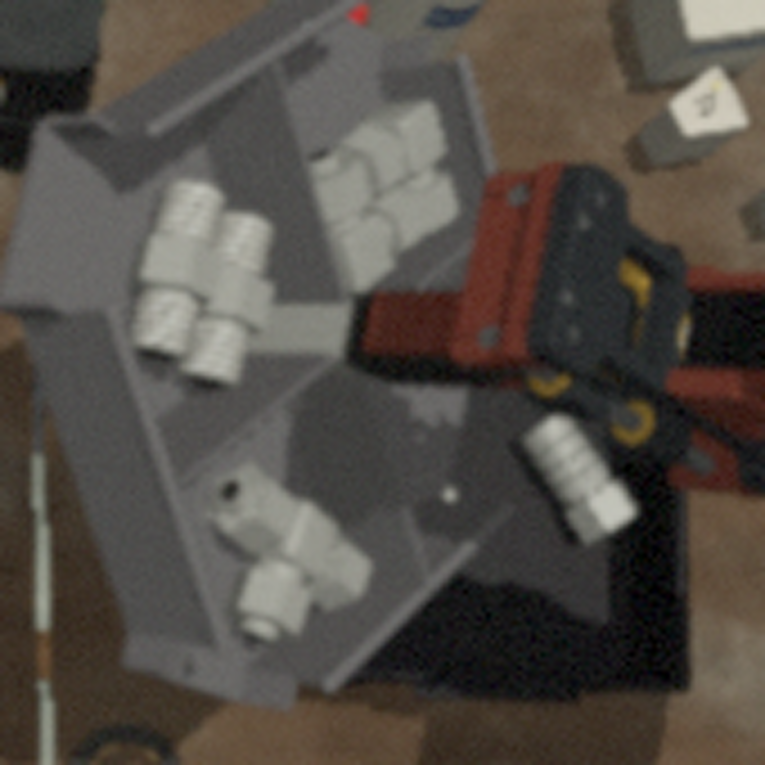

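View pics/s12.png

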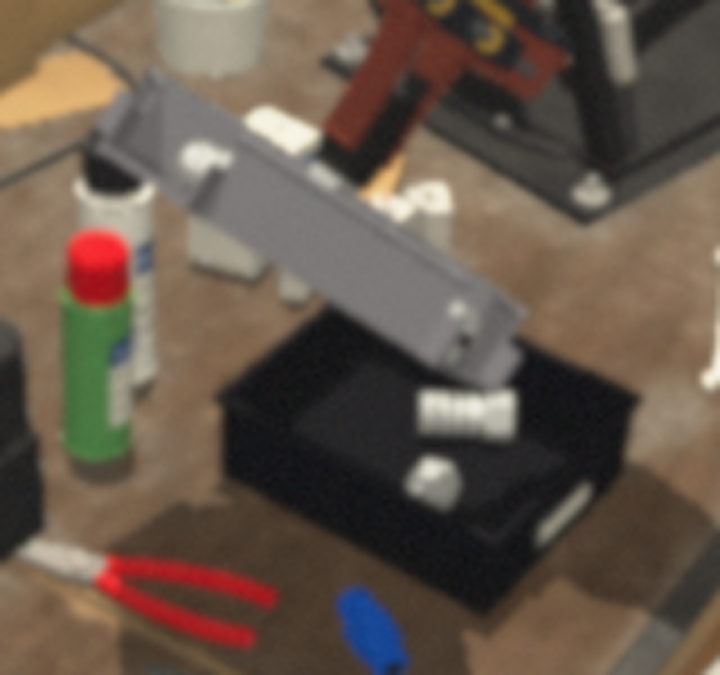

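Run:
```python
from h import *
s,a,b=cur(); c=a-(b*R.from_matrix(T2).inv()).apply([0,0,.079]); print(c)
for k,t in enumerate((42,38,33,28,22,16,11,6,2,0)):
    p,r=tool(c+np.array([0,.04,-.05])*(k+1)/10,-105,t); print(rows(a,b,[(p,r)],-1),end="; ")
```

```text
[ 0.5732 -0.0533  0.2786]
-1 0.008 0.014 0.042 0.045 -0.003 0.003; -1 0.015 0.046 0.087 0.134 -0.002 0.003; -1 0.021 0.087 0.135 0.245 -0.002 0.003; -1 0.028 0.127 0.188 0.356 -0.002 0.004; -1 0.035 0.174 0.248 0.49 -0.002 0.004; -1 0.041 0.22 0.313 0.623 -0.002 0.004; -1 0.048 0.255 0.378 0.734 -0.002 0.004; -1 0.055 0.287 0.447 0.845 -0.001 0.004; -1 0.061 0.311 0.512 0.934 -0.001 0.004; -1 0.068 0.32 0.567 0.979 -0.001 0.004;
```

Call:
{"method": "drive_tool", "body": {"increments": "-1 0.008 0.014 0.042 0.045 0 0.003; -1 0.015 0.046 0.087 0.134 0 0.003; -1 0.021 0.087 0.135 0.245 0 0.003; -1 0.028 0.127 0.188 0.356 0 0.004; -1 0.035 0.174 0.248 0.49 0 0.004; -1 0.041 0.22 0.313 0.623 0 0.004; -1 0.048 0.255 0.378 0.734 0 0.004; -1 0.055 0.287 0.447 0.845 0 0.004; -1 0.061 0.311 0.512 0.934 0 0.004; -1 0.068 0.32 0.567 0.979 0 0.004"}}

```text
time_s: 16.55
tool_pos: [0.573, -0.0088, 0.308]
ee_rot: [-0.0, 0.128, 0.992, -0.0]
ft_force: [0.4, 0.2, -6.8]
width: 0.338
```

Run:
```python
from h import *
s,a,b=cur(); print(a,s['width'],s['ft_force'],s['time_s'])
p,r=tool([.518,.1991,.22],151.4,0)
plan(p,r,-1,wmax=5.5)
```

```text
[ 0.573  -0.0088  0.308 ] 0.3379633434108898 [ 0.3601  0.1783 -6.799 ] 16.55
19 rows; q [ 0.4623  0.3478 -0.701   1.5815  0.2307  1.2977  1.042 ] p [ 0.573  -0.0088  0.308 ]
-1 0.037 0.066 0.003 -0 0 0.121; -1 0.074 0.131 0.006 -0 0 0.243; -1 0.112 0.197 0.009 -0 0 0.364; -1 0.149 0.263 0.013 -0 0 0.486; -1 0.186 0.328 0.016 -0 0 0.607; -1 0.223 0.394 0.019 -0 0 0.729; -1 0.26 0.459 0.022 -0.001 0 0.85; -1 0.298 0.525 0.025 -0.001 0 0.972
-1 0.072 0.022 0.003 -0 0 0.121; -1 0.145 0.043 0.006 -0 0 0.243; -1 0.217 0.065 0.009 -0 0 0.364; -1 0.289 0.087 0.013 -0 0 0.486; -1 0.361 0.108 0.016 -0 0 0.607; -1 0.434 0.13 0.019 -0 0 0.729; -1 0.506 0.152 0.022 -0.001 0 0.85; -1 0.578 0.174 0.025 -0.001 0 0.972
-1 0.067 -0.034 0.003 -0 0 0.121; -1 0.134 -0.069 0.006 -0 0 0.243; -1 0.202 -0.103 0.009 -0 0 0.364
```

Call:
{"method": "drive_tool", "body": {"increments": "-1 0.015 0.025 0 0 0 0.04; -1 0.04 0.07 0.003 0 0 0.12; -1 0.074 0.131 0.006 0 0 0.243; -1 0.112 0.197 0.009 0 0 0.364; -1 0.149 0.263 0.013 0 0 0.486; -1 0.186 0.328 0.016 0 0 0.607; -1 0.223 0.394 0.019 0 0 0.729; -1 0.26 0.459 0.022 0 0 0.85; -1 0.285 0.5 0.024 0 0 0.93; -1 0.298 0.525 0.025 0 0 0.972"}}

```text
time_s: 17.55
tool_pos: [0.5494, 0.0772, 0.3039]
ee_rot: [-0.001, 0.49, 0.872, 0.0]
ft_force: [-0.5, 0.1, -7.9]
width: 0.337
```

Call:
{"method": "drive_tool", "body": {"increments": "-1 0.03 0.009 0 0 0 0.05; -1 0.08 0.024 0.003 0 0 0.13; -1 0.145 0.043 0.006 0 0 0.243; -1 0.217 0.065 0.009 0 0 0.364; -1 0.289 0.087 0.013 0 0 0.486; -1 0.361 0.108 0.016 0 0 0.607; -1 0.434 0.13 0.019 0 0 0.729; -1 0.506 0.152 0.022 0 0 0.85; -1 0.55 0.165 0.024 0 0 0.93; -1 0.578 0.174 0.025 0 0 0.972"}}

```text
time_s: 18.55
tool_pos: [0.5264, 0.1646, 0.3001]
ee_rot: [-0.001, 0.78, 0.626, -0.0]
ft_force: [0.3, -0.0, -6.4]
width: 0.338
```

Run:
```python
from h import *
s,a,b=cur(); print(a,s['width'],s['ft_force'],s['time_s'])
p,r=tool([.518,.1991,.22],151.4,0)
plan(p,r,-1,wmax=5.5)
```

```text
[0.5264 0.1646 0.3001] 0.33835445965444283 [ 0.2863 -0.0158 -6.4215] 18.55
3 rows; q [ 0.0267  0.2793 -0.5196  1.6519  0.1425  1.2499 -0.7391] p [0.5264 0.1646 0.3001]
-1 0.071 -0.035 0.003 -0.001 -0 0.119; -1 0.141 -0.069 0.005 -0.002 -0.001 0.239; -1 0.212 -0.104 0.008 -0.003 -0.001 0.358
```

Call:
{"method": "drive_tool", "body": {"increments": "-1 0.03 -0.015 0 0 0 0.06; -1 0.1 -0.05 0.003 0 0 0.18; -1 0.17 -0.08 0.006 0 0 0.29; -1 0.2 -0.1 0.008 0 0 0.34; -1 0.212 -0.104 0.008 -0.003 0 0.358; -1 0.212 -0.104 0.008 -0.003 0 0.358; -1 0.212 -0.104 0.008 -0.003 0 0.358"}}

```text
time_s: 19.25
tool_pos: [0.5193, 0.1966, 0.2993]
ee_rot: [0.001, 0.859, 0.511, 0.0]
ft_force: [-0.3, -0.5, -6.7]
width: 0.34
```

Run:
```python
from h import *
f=grab("scene")
s,a,b=cur(); print(a,s['width'],s['ft_force'],s['ft_torque'],s['time_s'])
Ro=b*R.from_matrix(T2).inv(); print(Ro.as_euler('ZYX',degrees=True))
c=a-Ro.apply([0,0,.079]); lip=[[.146,-.035,.004],[.146,.035,.004]]; o=[]
for k in range(4): o+=list(np.array(lip)@R.from_euler('z',90*k,degrees=True).as_matrix().T)
o.append(o[0])
crop(f,(170,120,390,350),3,"pics/s13.png",[Ro.apply(o)+c])
p,r=tool([.518,.1991,.12],151.4,0)
print("d",a-p-[0,0,.1]); plan(p,r,-1)
```

```text
[0.5195 0.1963 0.2993] 0.3389583049484441 [-0.3461 -1.424  -6.55  ] [-0.0047 -0.0938 -0.0358] 19.3
[151.4599   0.1092  -0.0024]
d [ 0.0015 -0.0028  0.0003]
3 rows; q [-0.0584  0.2809 -0.4895  1.6479  0.1396  1.2463 -1.0742] p [0.5195 0.1963 0.2993]
-1 0.004 -0.006 0.223 0.001 -0 0; -1 0.007 -0.013 0.446 0.002 -0 0.001; -1 0.011 -0.019 0.669 0.002 -0 0.001
```

View pics/s13.png

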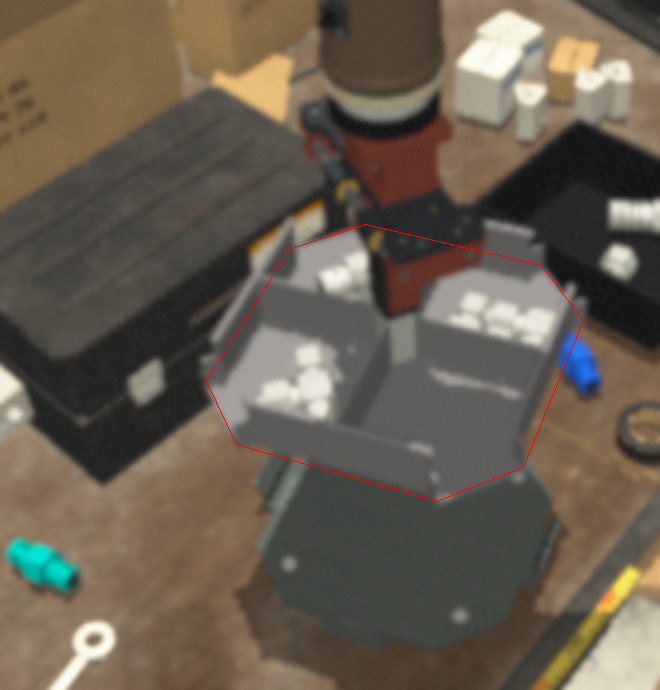

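Call:
{"method": "drive_tool", "body": {"increments": "-1 0.011 -0.019 0.08 0.002 0 0.001; -1 0.011 -0.019 0.22 0.002 0 0.001; -1 0.011 -0.019 0.4 0.002 0 0.001; -1 0.011 -0.019 0.58 0.002 0 0.001; -1 0.011 -0.019 0.76 0.002 0 0.001; -1 0.011 -0.019 0.92 0.002 0 0.001; -1 0.011 -0.019 0.97 0.002 0 0.001; -1 0.011 -0.019 1 0.002 0 0.001; -1 0.011 -0.019 1 0.002 0 0.001; -1 0.011 -0.019 1 0.002 0 0.001"}}

```text
time_s: 20.3
tool_pos: [0.5189, 0.1996, 0.1505]
ee_rot: [0.0, 0.86, 0.51, 0.001]
ft_force: [-0.4, -0.1, -6.6]
width: 0.341
```

Run:
```python
from h import *
f=grab("scene")
s,a,b=cur(); print(a,s['width'],s['ft_force'],s['ft_torque'],s['time_s'])
Ro=b*R.from_matrix(T2).inv(); print(Ro.as_euler('ZYX',degrees=True))
c=a-Ro.apply([0,0,.079]); lip=[[.146,-.035,.004],[.146,.035,.004]]; o=[]
for k in range(4): o+=list(np.array(lip)@R.from_euler('z',90*k,degrees=True).as_matrix().T)
o.append(o[0])
crop(f,(220,200,380,350),4,"pics/s14.png",[Ro.apply(o)+c])
p,r=tool([.518,.1991,.006],151.4,0)
print("d",a-p); plan(p,r,-1)
```

```text
[0.5189 0.1996 0.1506] 0.34256226517468913 [ 0.3986 -0.3011 -5.5491] [ 0.0253 -0.0292 -0.014 ] 20.35
[151.3807   0.108   -0.1086]
d [0.0009 0.0005 0.0656]
2 rows; q [-0.095   0.4197 -0.464   1.8324  0.2287  0.9395 -1.1592] p [0.5189 0.1996 0.1506]
-1 -0.003 -0.002 0.219 0.001 -0.001 -0; -1 -0.007 -0.005 0.437 0.002 -0.002 -0
```

View pics/s14.png

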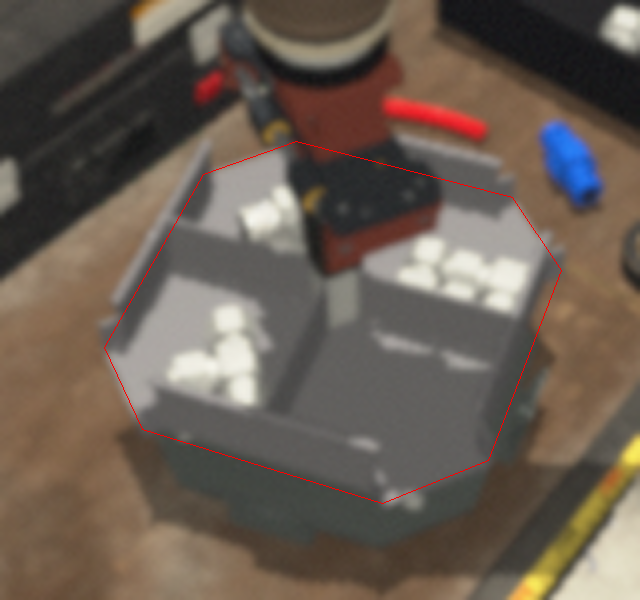

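Held level and aligned over the base; lowering gently with the last fraction slow.

Call:
{"method": "drive_tool", "body": {"increments": "-1 -0.006 -0.004 0.05 0.001 -0.002 0; -1 -0.006 -0.004 0.12 0.001 -0.002 0; -1 -0.006 -0.004 0.19 0.001 -0.002 0; -1 -0.006 -0.004 0.25 0.001 -0.002 0; -1 -0.006 -0.004 0.3 0.001 -0.002 0; -1 -0.006 -0.004 0.34 0.001 -0.002 0; -1 -0.006 -0.004 0.37 0.001 -0.002 0; -1 -0.006 -0.004 0.39 0.001 -0.002 0; -1 -0.006 -0.004 0.405 0.001 -0.002 0; -1 -0.006 -0.004 0.405 0.001 -0.002 0"}}

```text
time_s: 21.35
tool_pos: [0.5173, 0.1988, 0.0886]
ee_rot: [0.0, 0.86, 0.51, -0.001]
ft_force: [0.3, 0.2, -6.0]
width: 0.342
```

Run:
```python
from h import *
s,a,b=cur(); print(a,s['width'],s['ft_force'],s['ft_torque'],s['time_s'])
p,r=tool([.518,.1991,.006],151.4,0)
print("d",a-p); plan(p,r,-1)
```

```text
[0.5173 0.1988 0.0886] 0.3421216180412041 [ 0.2749  0.2426 -6.0215] [ 0.0145 -0.0503  0.0166] 21.35
d [-0.0007 -0.0003  0.0036]
1 rows; q [-0.1208  0.498  -0.4362  1.8854  0.2804  0.8195 -1.2033] p [0.5173 0.1988 0.0886]
-1 0.004 0.003 0.024 -0 0.002 -0
```

Call:
{"method": "drive_tool", "body": {"increments": "-1 0 0 0.008 0 0 0; -1 0 0 0.016 0 0 0; -1 0 0 0.022 0 0 0; -1 0 0 0.027 0 0 0; -1 0 0 0.027 0 0 0"}}

```text
time_s: 21.85
tool_pos: [0.5174, 0.1988, 0.0849]
ee_rot: [0.0, 0.86, 0.51, -0.0]
ft_force: [-0.7, -0.1, -3.3]
width: 0.341
```

Call:
{"method": "drive_tool", "body": {"increments": "-1 0 0 0.005 0 0 0; -1 0 0 0.008 0 0 0; -1 0 0 0.008 0 0 0"}}

```text
time_s: 22.15
tool_pos: [0.5175, 0.1989, 0.0848]
ee_rot: [0.001, 0.86, 0.51, -0.0]
ft_force: [-4.3, -1.8, 8.1]
width: 0.341
```

Call:
{"method": "drive_tool", "body": {"increments": "1 0 0 0 0 0 0; 1 0 0 0 0 0 0; 1 0 0 0 0 0 0; 1 0 0 0 0 0 0; 1 0 0 0 0 0 0; 1 0 0 0 0 0 0; 1 0 0 0 0 0 0"}}

```text
time_s: 22.85
tool_pos: [0.5173, 0.1987, 0.0834]
ee_rot: [0.0, 0.86, 0.51, -0.001]
ft_force: [0.4, 0.6, -0.2]
width: 0.94
```

Call:
{"method": "drive_tool", "body": {"increments": "1 0 0 -0.2 0 0 0; 1 0 0 -0.5 0 0 0; 1 0 0 -0.8 0 0 0; 1 0 0 -1 0 0 0; 1 0 0 -1 0 0 0"}}

```text
time_s: 23.35
tool_pos: [0.5194, 0.2001, 0.2381]
ee_rot: [0.001, 0.86, 0.51, 0.003]
ft_force: [-0.2, 0.2, -0.6]
width: 1.003
```

Call:
{"method": "drive_tool", "body": {"increments": "1 -0.9 0.6 -0.3 0 0 0; 1 -0.9 0.6 -0.3 0 0 0; 1 -0.9 0.6 -0.3 0 0 0; 1 -0.9 0.6 -0.3 0 0 0; 1 -0.9 0.6 -0.3 0 0 0; 1 -0.9 0.6 -0.3 0 0 0"}}

```text
time_s: 23.95
tool_pos: [0.5314, 0.0377, 0.2778]
ee_rot: [-0.0, 0.86, 0.51, -0.001]
ft_force: [0.9, 0.6, 0.1]
width: 0.999
```

Run:
```python
from h import *
s,a,b=cur(); print(a,b.as_matrix(),s['width'],s['ft_force'],s['time_s'],s['joint_positions'])
```

```text
[0.5314 0.0377 0.2778] [[ 0.4793  0.8777 -0.0019]
 [ 0.8777 -0.4793 -0.0006]
 [-0.0014 -0.0014 -1.    ]] 0.9993963667522525 [0.8866 0.6193 0.1448] 23.95 [ 0.1898  0.2483 -0.4252  1.7321  0.1097  1.1865 -0.7651]
```

Call:
{"method": "drive_tool", "body": {"increments": "1 -1 0.06 -0.1 0 0 0; 1 -1 0.06 -0.1 0 0 0; 1 -1 0.06 -0.1 0 0 0; 1 -1 0.06 -0.1 0 0 0"}}

```text
time_s: 24.35
tool_pos: [0.4657, -0.1031, 0.2935]
ee_rot: [0.001, 0.861, 0.508, -0.002]
ft_force: [0.2, -0.2, -0.2]
width: 0.996
```

Call:
{"method": "drive_tool", "body": {"increments": "1 -1 0.06 0 0 0 0; 1 -1 0.06 0 0 0 0; 1 -1 0.06 0 0 0 0; 1 -1 0.06 0 0 0 0"}}

```text
time_s: 24.75
tool_pos: [0.4016, -0.2386, 0.2931]
ee_rot: [0.0, 0.861, 0.508, -0.002]
ft_force: [-0.1, -0.2, -0.6]
width: 1.003
```

Call:
{"method": "drive_tool", "body": {"increments": "1 -1 0.06 0 0 0 0; 1 -1 0.06 0 0 0 0; 1 -1 0.06 0 0 0 0; 1 -1 0.06 0 0 0 0; 1 -1 0.06 0 0 0 0"}}

```text
time_s: 25.25
tool_pos: [0.3411, -0.3695, 0.2932]
ee_rot: [-0.001, 0.86, 0.511, -0.0]
ft_force: [-0.1, 0.8, -0.2]
width: 1.001
```

Run:
```python
from h import *
s,a,b=cur(); print(a,s['time_s'],s['joint_positions'])
f=grab("top");g=grab("scene"); cv2.imwrite("pics/top9.png",f["image"][:,:,::-1])
Ro=orgR(151.4); c=np.array([.518,.1985,.006]); lip=[[.146,-.035,.004],[.146,.035,.004]]; o=[]
for k in range(4): o+=list(np.array(lip)@R.from_euler('z',90*k,degrees=True).as_matrix().T)
o.append(o[0])
crop(f,(200,190,340,330),4,"pics/t15.png",[Ro.apply(o)+c])
crop(g,(240,130,440,350),3.4,"pics/s15.png",[Ro.apply(o)+c])
```

```text
[ 0.3411 -0.3695  0.2932] 25.25 [ 0.798   0.1552 -0.0787  1.7934  0.0136  1.1951  0.2161]
```

View pics/top9.png

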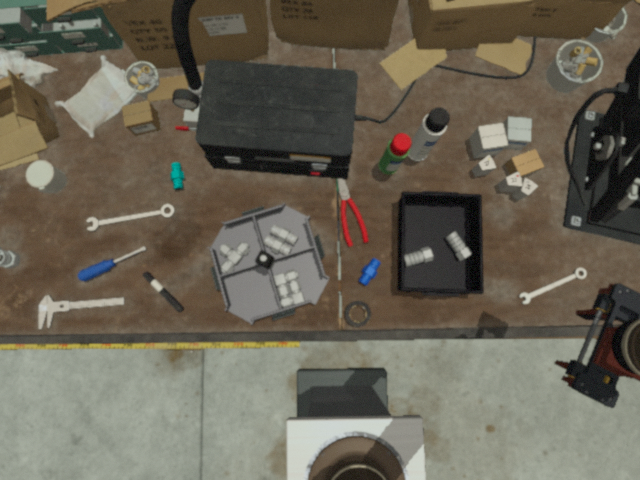

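View pics/t15.png

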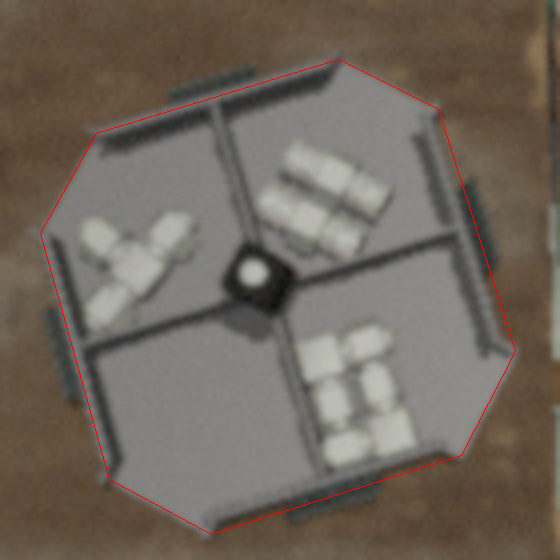

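View pics/s15.png

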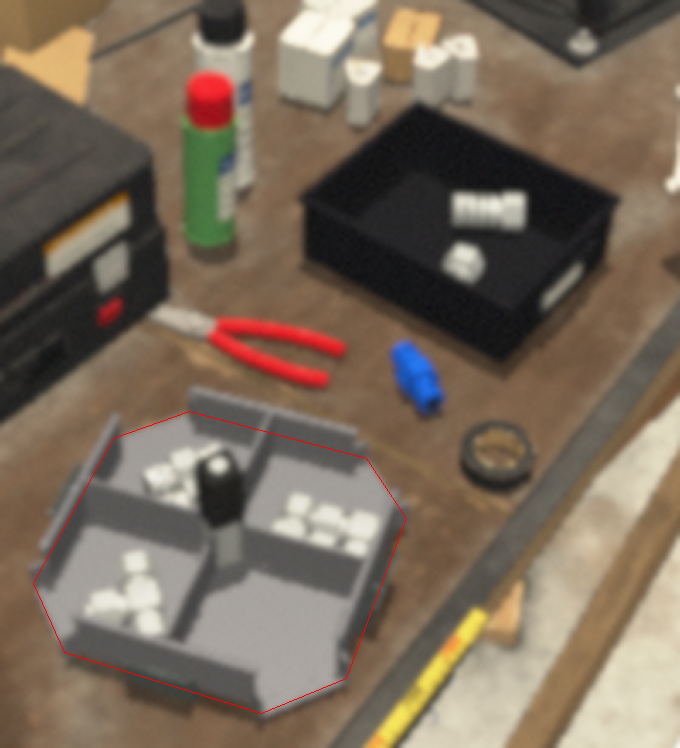

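Run:
```python
from plant import order
print(order.finish_job())
```

```text
the job is handed in; nothing more can be done
None
```

The job is done and handed in at about 25 s: both couplings are in the black bin, and the organiser is back in its base plate, seated and level.

- **Pour:** I held the organiser by its handle across x and tipped it to about 44° over the bin. Both couplings slid out, and the load at the wrist dropped by about 1.4 N, which matches two couplings. One first came to rest under the lip, propped up in the bin. Lifting the organiser freed it, and it now lies flat.
- **Other fittings:** The last pictures show both nipples, both elbows and the tee in their own compartments, shifted a little within them.
- **Seating:** The organiser's outline falls on its original outline in both camera views. When it was set down the tool was within 0.1 mm of its height at the first grip, and pressing down met about 8 N.
- **Surroundings:** The bin, cans, marker and tools look unmoved in the final pictures.

None of my checks failed or disagreed, apart from the brief propped coupling.

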